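# Ten-degree stability test of a manometer on the tilt plate

## Task

A rebuilt manometer stands on the spring-backed tilt plate for its stability test. With the fingertips press down the rubber pad at the plate's corner until the pointer stands at the ten-degree mark (the one line right across the scale) and not beyond it, hold it there for two seconds, then ease the plate up again, without letting it snap back, until the pointer is at zero, and take the hand away. Touch neither the manometer nor the pointer, leave the turntable where it stands, and leave the small parts on the desk alone.

Things in the scene. Friction and masses are not known exactly. Their poses are not given: they have to be found in the camera images.
- thumb_pad: Black ribbed rubber pad, 52 x 52 mm, standing 3 mm proud on top of the tilt plate at its free corner on the robot's side: the place to press. Origin: centre of its top face, 92 mm above the desk at rest. Axes at rest: z up; x level, along the hinge line towards the manometer's end; y level, from the hinge line to the plate's free edge. The pad ends 4 mm inside the plate's edges.
- hinge (a point): Point on the tilt plate's hinge line level with the pad: 140 mm from the pad's origin along the pad's -y, 85 mm above the desk (7 mm below the pad's top). The pad swings down about this line: at ten degrees its origin is 24.4 mm lower and 0.9 mm nearer the hinge line in plan.
- tilt_plate (a joint): Angle of the tilt plate (aluminium, 270 x 172 x 8 mm) in rad: 0 at rest, level, held up against a stop by a spring; grows as the pad goes down; 0.1745 is the ten-degree mark, 0.262 the end of travel. It starts to move at about 5 N on the pad and needs about 10 to 14 N at ten degrees; let go, it springs back to 0 by itself.
- pointer: Dark steel pointer, 172 mm long, 2.4 mm wide at its tip, fixed to the plate's end away from the robot; turns with the plate. Origin on the hinge line; upright (own z) at rest, leans to the free edge when pressed. Fragile: not to be touched.
- ten_mark (a point): Outer end of the ten-degree mark on the fixed aluminium sector behind the pointer (outer radius 165 mm about the hinge line, 40 mm wide, facing away from the robot). Lines every degree from 0 to 20, longer every five; the ten-degree mark alone is 3 mm wide and runs right across the sector. Five-degree lines run over its top edge. One degree is 2.9 mm here.
- manometer: Manometer standing loose on the tilt plate: grey foot 90 x 100 mm, chrome frame of two rods, white scale board, empty glass tube; 332 mm tall, about 0.9 kg. Origin: centre of the foot's underside, 89 mm above the desk; z up. Its foot begins 125 mm from the pad's origin along the pad's +x; it leans along the pad's y as the plate tilts. Stands safely at ten degrees. Not to be touched.
- turntable (a joint): Angle of the steel turntable (270 mm across) that carries the tilt-plate frame, in rad; 0 at the start. It turns about a vertical axis through its middle and drags stiffly (1.2 N m), so only a sideways push turns it. To be left where it is.
- tin: Bystander on the desk: round steel tin box, 71 mm across, 29 mm high; origin at the centre of its underside.
- lens: Bystander on the desk: pale glass dial lens, 58 mm across, 6 mm thick; origin at the centre of its underside.
- valve: Bystander on the desk: brass air release valve standing on its knurled screw, 20 mm across, 42 mm high; origin at the centre of its underside.
- tweezers: Bystander on the desk: steel tweezers lying flat, 122 mm long along their x axis, 8 mm high; origin near the middle of their length, on the desk.

How it is judged:
On the way, in this order (a step that is already met when the one before it is completed fails the run):
1. the fingertips press the rubber pad and the pointer stands at the ten-degree mark (within 1.5 degrees) for a second (value of joint tilt_plate between 0.148353 and 0.200713 rad and contact force between the fingers and thumb_pad above 1 N), for 1 s.
2. the plate is eased back until the pointer is at zero (value of joint tilt_plate below 0.02 rad), for 0.2 s.
At the end, for the whole second after the job is handed in: The plate is back at zero (under 0.02 rad) after the pointer was pressed to ten degrees (within 1.5 degrees) for at least a second; the manometer stands upright and still at its place on the plate (within about 15 mm) and the turntable is within 0.07 rad of where it was (value of joint tilt_plate below 0.02 rad and angle between manometer's own z axis and vertical below 0.05 rad and x of manometer in the frame of thumb_pad between 0.153 and 0.187 m and y of manometer in the frame of thumb_pad between -0.087 and -0.053 m and z of manometer in the frame of thumb_pad between -0.01 and 0.006 m and linear speed of manometer below 0.02 m/s and value of joint turntable between -0.07 and 0.07 rad); the robot touches nothing.
It fails at once if the pointer goes well past the ten-degree mark (beyond 13 degrees) (value of joint tilt_plate above 0.226893 rad).
It fails at once if the plate snaps back (faster than 1.2 rad/s, which is about 0.17 m/s at the pad) (velocity of joint tilt_plate below -1.2 rad/s).
It fails at once if the robot touches the manometer or the pointer, or the manometer tips or is lifted (contact force between any of the fingers, the arm and manometer above 0.5 N or contact force between any of the fingers, the arm and pointer above 0.5 N or angle between manometer's own z axis and vertical above 0.4 rad or z of manometer in the frame of thumb_pad above 0.02 m).
It fails at once if the turntable is swung round (more than 0.07 rad) (value of joint turntable above 0.07 rad or value of joint turntable below -0.07 rad).
It fails at once if a small part on the desk is moved or lifted (15 mm) (distance of any of tin, lens, valve, tweezers from where it was at the start of the episode above 0.015 m).
It also fails if it takes over 42 s, if anything falls off the work surface, if the arm or the gripper's body presses on something with over 40 N, if the wrist force passes 120 N, or if a joint passes its speed limit or range.

## Robot

A 7-joint arm with a two-finger parallel gripper is mounted at the origin on the work surface. World frame = base frame: x ahead of the robot, y to its left, z up, the work surface at z = 0. Lengths are in m, angles in rad, forces in N, time in s.
With the tool pointing down it reaches from about 0.4 to 0.875 m from the base axis. Payload 19.3 kg.
Tool frame: the origin (TCP) lies on the front face of the gripper's body, between the roots of the fingers; the fingertips stand 73 mm ahead of it and the grasp point (between the pads) lies 54 mm ahead of it; z points along the fingers, y is the direction in which the jaws open and shut (so a half turn about z gives the same grasp; the last joint's range is limited). The gripper opens to 85 mm and grips with 20 to 120 N. Pads are 22 mm wide; open, the fingers measure 114 mm over their backs; the gripper's body (76 mm by 85 mm) begins 54 mm behind the grasp point. The pads swing forward as they close: fully open they stand 13 mm farther back than shut.
Start: joints at [1.144, 0.521, -0.036, 1.599, 0.021, 1.021, -0.113], TCP at [0.218, -0.586, 0.304] pointing down, gripper open.
Joint ranges: [-2.91, 2.91], [-0.3, 2.13], [-1.5, 1.42], [0.17, 2.43], [-1.26, 4.41], [0.16, 1.93], [-2.52, 2.52]. Speed limits (rad/s): [1.89, 1.89, 2.39, 2.39, 3.01, 3.01, 3.01].

## Interface

Orientations are given as [roll, pitch, yaw] about the fixed x, y, z axes, in that order (R = Rz(yaw) Ry(pitch) Rx(roll)).
In Python, from workcell import bot gives the robot as it stands.
- The arm moves only by the shell command python3 -m crank 'ROWS' [OPENING] [FORCE]. ROWS is a JSON object of lists of equal length, an entry for each row: "travel": the shift along the world's x, y, z in cm, a list of three; "rot": the turn, a rotation vector about the world's x, y, z in degrees, a list of three. A call has 1 to 8 rows; each row is the pose to reach, as a shift and turn from the pose commanded when the call began; what a row does not reach only later rows make up. A row lasts 1/10 s, in which the tool goes at most 50 mm and 8.59 degrees, less where a joint would pass 70% of its speed; a pose out of reach is approached as far as the arm can. A call with a gripper value outside its range is refused whole. OPENING is the opening, from -1 (shut) to 1 (fully open), so that 0 is half open, set as the call begins (- or left out, the last holds). The fingers move at their own pace and stop on an object; FORCE is the grip in N (left out, the last holds). Time passes only in rows, so rows that repeat a pose let the fingers close. It gives the time, the measured TCP pose, the force and the opening at its end, in the units of the state.
- bot.observe(): the state, without advancing time (a new reading comes with each control period).
- bot.grab_frame(name): name is "scene" or "top" or "wrist"; returns the picture (384x512x3 uint8, red, green, blue); there is no depth.
- bot.camera_model(name): a dict with "fx", "fy", "cx", "cy" (pixels), "R" (3x3) and "t" (3): a world point X has camera coordinates R X + t. Camera axes: x right, y down, z forward; pixel columns grow to the right and rows downward; lengths in m; the calibration is good to about 2 mm. A picture is of the moment at which its call begins: read the wrist's pose just before it. camera_model takes no time and is no camera call; for the wrist camera it gives the pose at the moment of the call.
- bot.job_done(): hands the job in, once; it reports no verdict.
Trained networks look in the newest picture that a camera, given by its name, has taken for a name from the list of things; names that differ only in an ending like _2 or _b are one class to them, and where a whole thing is asked for, a point or a joint stands for the part that bears it (a point fixed in the world has none). Each returns a list of dicts, best first, with "conf" (0 to 1); they miss things now and then, are a little off and sometimes report something else, mostly with a low value. They report only what shows in the picture. A call takes as long as a camera call.
- bot.silhouettes(camera, thing): "pixels" (384x512 bool, what is visible of it) and "box" ([centre column, centre row, width, height] in pixels, round what is visible of it).
The state is a dict: "clock": time; "qpos": joint angles; "qd": joint speeds; "joint_efforts": joint torques, N m; "position": TCP position; "tool_rot": TCP orientation; "force": force on the tool from outside, world axes, zero at the start; "moment": the same for the moment, N m; "grip_width": finger opening in m.
Only numpy, scipy, OpenCV 4.12 (cv2) and the standard library are available. Lean on these libraries where they do the work, as an engineer would, in place of code of your own. Each camera call takes 0.05 s, during which the arm holds its last target.

## Working session

There is one attempt and no reset: what is moved stays moved. The work goes in short steps, Python scripts to look and compute and a shell command to move; the robot and the scene stay as the last step left them, time stands still between calls to the robot, and variables do not carry over. Pictures are saved under pics/ and viewed, and the job is handed in when it is done.

```bash
mkdir -p pics; ls; python3 - <<'E'
from workcell import bot
import cv2
s=bot.observe();print(s)
for n in ("scene","top","wrist"):
    im=bot.grab_frame(n);cv2.imwrite(f"pics/{n}0.png",im[:,:,::-1])
    m=bot.camera_model(n);print(n,m)
    for r in bot.silhouettes(n,"thumb_pad")[:2]: print(r['conf'],r['box'])
E
```

```text
pics
{'clock': 0.0, 'qpos': array([ 1.14378528,  0.52198319, -0.03632672,  1.6000017 ,  0.02119488,
        1.02112141, -0.11273786]), 'qd': array([ 1.41681334e-03, -3.66515587e-05, -7.88173838e-04,  3.57460510e-04,
        9.16028577e-04, -7.81391163e-04, -2.22011099e-04]), 'joint_efforts': array([ 1.67228376e-03, -9.27088308e+01,  1.98062003e+00, -3.69914997e+01,
        1.78779551e-02,  8.36724008e-03, -6.36904451e-05]), 'position': array([ 0.21818511, -0.58540191,  0.30334716]), 'tool_rot': array([-3.14046651e+00,  7.75520813e-05,  3.56859869e-01]), 'force': array([-0.26239278,  0.14446553,  0.41009368]), 'moment': array([ 0.04728121,  0.02114385, -0.02174246]), 'grip_width': 0.08543226667333252}
scene {'fx': 447.6603843934815, 'fy': 447.6603843934815, 'cx': 257.6470643486508, 'cy': 193.64423867124034, 'R': array([[ 0.89610922,  0.44383252, -0.00098486],
       [ 0.33852712, -0.68492661, -0.64519372],
       [-0.28703251,  0.57783063, -0.76401839]]), 't': array([-0.53985736, -0.13851819,  1.26833267])}
0.71 [207.4, 172.8, 25.1, 19.6]
0.61 [265.9, 188.9, 150.1, 118.4]
top {'fx': 364.6478413677883, 'fy': 364.6478413677883, 'cx': 254.76767984413812, 'cy': 189.92139944038533, 'R': array([[-0.18464458, -0.9827993 ,  0.00345144],
       [-0.95588038,  0.17876855, -0.23309764],
       [ 0.22847119, -0.04633938, -0.97244721]]), 't': array([0.06536957, 0.64326383, 0.82164714])}
0.73 [240.1, 270.4, 29.6, 28.4]
wrist {'fx': 288.0053855427635, 'fy': 288.0053855427635, 'cx': 257.62228531971516, 'cy': 193.00178998408288, 'R': array([[ 0.3487119 , -0.93722941,  0.00102513],
       [-0.89101879, -0.33117885,  0.3104933 ],
       [-0.29066395, -0.10918612, -0.95057501]]), 't': array([-0.62496725, -0.04025885,  0.38013256])}
```

View pics/scene0.png

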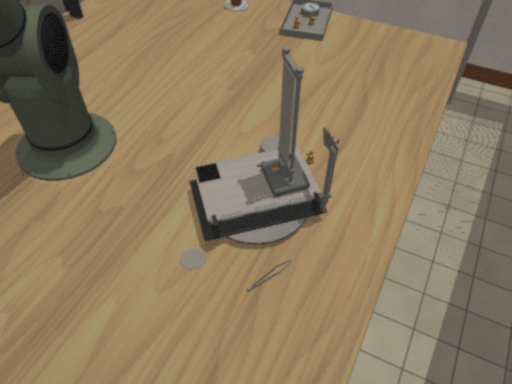

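View pics/top0.png

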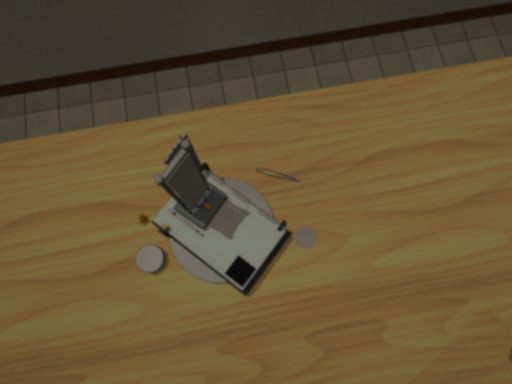

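View pics/wrist0.png

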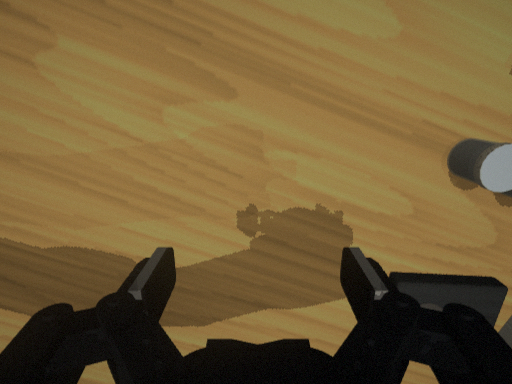

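The scene picture shows the pad at about (207,172), the manometer near (285,120) and the pointer and sector at (330,165). In the top picture the pad is at (240,270), with the manometer up and to the left of it. I'll measure these now.

```bash
cat > h.py <<'E'
import numpy as np, cv2
from workcell import bot
def onplane(cam,uv,z):
    m=bot.camera_model(cam); R=np.array(m['R']);t=np.array(m['t'])
    d=R.T@np.array([(uv[0]-m['cx'])/m['fx'],(uv[1]-m['cy'])/m['fy'],1]); c=-R.T@t
    return c+d*(z-c[2])/d[2]
def proj(cam,X):
    m=bot.camera_model(cam); p=m['R']@np.array(X)+m['t']
    return np.array([m['fx']*p[0]/p[2]+m['cx'],m['fy']*p[1]/p[2]+m['cy']])
E
python3 - <<'E'
from h import *
for n in ("scene","top"):
    im=bot.grab_frame(n)
    rs=bot.silhouettes(n,"thumb_pad"); r=rs[0]
    c,_=cv2.findContours(r['pixels'].astype('uint8'),0,2); c=max(c,key=cv2.contourArea)
    M=cv2.moments(r['pixels'].astype('uint8'),True); ce=(M['m10']/M['m00'],M['m01']/M['m00'])
    print(n,'pad',r['conf'],ce,onplane(n,ce,.092))
    q=cv2.approxPolyDP(c,4,True)[:,0]; 
    print([ (tuple(p),onplane(n,p,.092)[:2].round(4)) for p in q])
    for th,z in (("manometer",.1),("pointer",.2),("tin",.0),("lens",0.),("valve",0.02),("tweezers",0.)):
        for r in bot.silhouettes(n,th)[:1]: print(th,r['conf'],r['box'],onplane(n,r['box'][:2],z).round(3))
    if n=="scene": cr=im[40:280,160:380]
    else: cr=im[120:310,120:330]
    cv2.imwrite(f"pics/{n}_crop.png",cv2.resize(cr,None,fx=2.5 if n=="scene" else 3,fy=2.5 if n=="scene" else 3,interpolation=cv2.INTER_CUBIC)[:,:,::-1])
E
```

```text
scene pad 0.54 (207.4709141274238, 172.54847645429362) [0.46179726 0.01317575 0.092     ]
[((np.int32(216), np.int32(164)), array([0.466 , 0.0469])), ((np.int32(197), np.int32(167)), array([0.4297, 0.0178])), ((np.int32(198), np.int32(180)), array([ 0.4539, -0.0175])), ((np.int32(218), np.int32(178)), array([0.4932, 0.009 ]))]
manometer 0.95 [285.6, 120.8, 47.9, 149.1] [0.556 0.259 0.1  ]
pointer 0.46 [330.4, 193.6, 3.5, 8.9] [ 0.769 -0.01   0.2  ]
tin 0.64 [271.4, 141.6, 17.2, 19.5] [0.513 0.268 0.   ]
lens 0.88 [190.4, 258.8, 21.5, 20.2] [ 0.513 -0.166  0.   ]
tweezers 0.48 [267.6, 275.3, 45.6, 30.6] [ 0.69  -0.127  0.   ]
top pad 0.97 (239.48393194706995, 270.3421550094518) [0.46047903 0.0160044  0.092     ]
[((np.int32(237), np.int32(255)), array([0.4957, 0.0156])), ((np.int32(225), np.int32(273)), array([0.4607, 0.0496])), ((np.int32(242), np.int32(286)), array([0.4252, 0.0165])), ((np.int32(254), np.int32(268)), array([ 0.4595, -0.0177]))]
manometer 0.69 [189.7, 185.3, 68.3, 89.0] [0.679 0.098 0.1  ]
tin 0.91 [151.1, 258.9, 30.3, 28.1] [0.533 0.236 0.   ]
lens 0.95 [306.0, 236.4, 22.8, 23.5] [ 0.516 -0.166  0.   ]
valve 0.56 [143.2, 217.3, 12.1, 9.6] [0.639 0.238 0.02 ]
tweezers 0.65 [189.6, 185.1, 68.1, 92.0] [0.707 0.111 0.   ]
```

View pics/scene_crop.png

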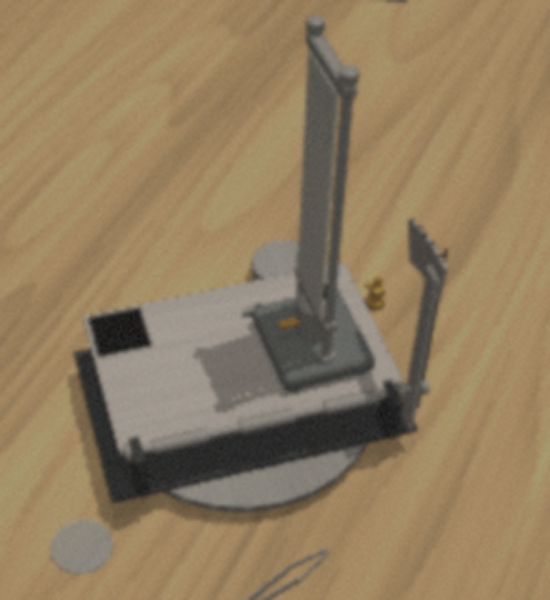

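View pics/top_crop.png

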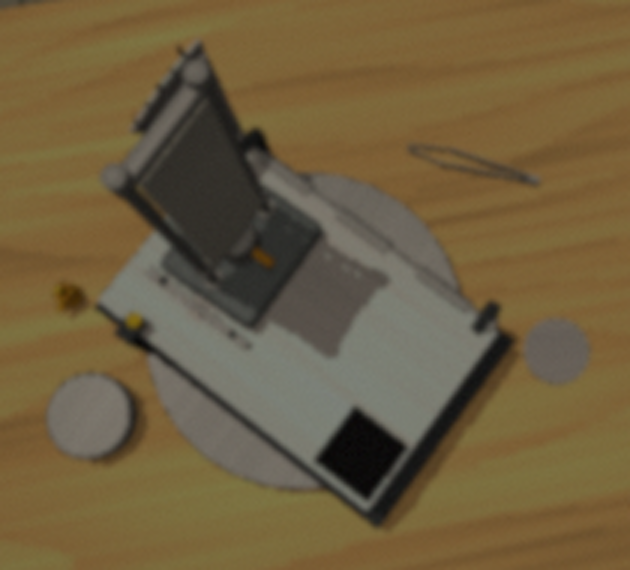

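The two views agree on the pad centre at about (0.461, 0.0145). Its x axis runs at about 45° in the world frame (towards the manometer) and its y axis at about 135°, so the hinge is around (0.56, -0.085). I'll shut the gripper and cross at z = 0.30.

```bash
python3 -m crank '{"travel":[[2,5,0],[4,9,0],[6,13.5,0],[8,18,0],[10,22.5,0],[12,27,0],[13.5,31.5,0],[15,36,0]],"rot":[[0,0,3],[0,0,6],[0,0,9],[0,0,12],[0,0,15],[0,0,18],[0,0,21],[0,0,24]]}' -1 20
```

```text
clock: 1.9
position: [0.3686, -0.2238, 0.3041]
tool_rot: [3.141, -0.0, 0.778]
force: [1.7, -0.4, -0.5]
grip_width: 0.0001
```

```bash
python3 -m crank '{"travel":[[2,4.5,0],[4,9,0],[6,13.5,0],[7.5,18,0],[9,22,-1],[9.3,24,-3],[9.3,24,-6],[9.3,24,-9]],"rot":[[0,0,0],[0,0,0],[0,0,0],[0,0,0],[0,0,0],[0,0,0],[0,0,0],[0,0,0]]}'
python3 - <<'E'
from h import *
s=bot.observe();print(s['position'],s['force'],s['qpos'])
for n in ("scene","wrist","top"):
    im=bot.grab_frame(n)
    if n=="scene": im=cv2.resize(im[60:260,150:370],None,fx=2.7,fy=2.7)
    cv2.imwrite(f"pics/{n}1.png",im[:,:,::-1])
rs=bot.silhouettes("wrist","thumb_pad")
for r in rs[:2]:
    c,_=cv2.findContours(r['pixels'].astype('uint8'),0,2); c=max(c,key=cv2.contourArea)
    print(r['conf'],r['box'],onplane("wrist",r['box'][:2],.092),[onplane("wrist",p,.092)[:2].round(4) for p in cv2.boxPoints(cv2.minAreaRect(c))])
print(proj("wrist",[.461,.0145,.092]))
E
```

```text
clock: 2.7
position: [0.4615, 0.0151, 0.2132]
tool_rot: [3.141, -0.001, 0.777]
force: [0.1, -1.8, -0.7]
grip_width: -0.0
[0.46147663 0.01514573 0.21318934] [ 0.1286396  -1.83241229 -0.71923954] [ 0.14587475  0.42400482 -0.38769121  2.08779022  0.25228989  0.67241302
 -1.20302601]
0.76 [260.6, 215.3, 79.8, 72.6] [0.46220247 0.01251454 0.092     ] [array([0.4216, 0.0163]), array([0.4629, 0.0514]), array([0.4985, 0.0124]), array([ 0.4601, -0.0261])]
[257.48114782 214.62278249]
```

View pics/wrist1.png

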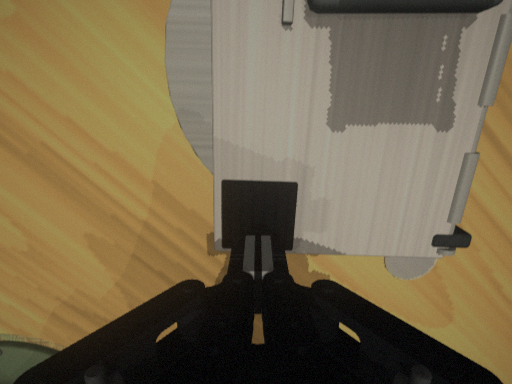

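View pics/scene1.png

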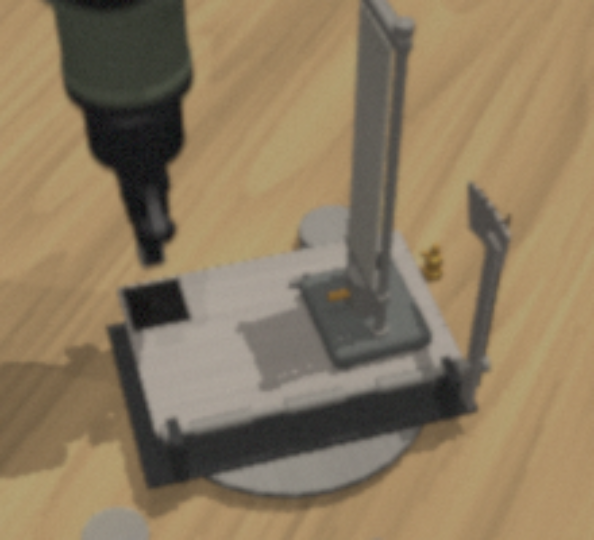

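The wrist picture shows the pad at columns 221–297, rows 180–250, with its centre near (259,216). The calibrated prediction was (257,215), so the fingers are centred on it. Next I'll descend to just above the pad.

```bash
python3 -m crank '{"travel":[[0,0,-1],[0,0,-2],[0,0,-2.8],[0,0,-3],[0,0,-3]],"rot":[[0,0,0],[0,0,0],[0,0,0],[0,0,0],[0,0,0]]}'
python3 -m crank '{"travel":[[0,0,-0.2],[0,0,-0.4],[0,0,-0.6],[0,0,-0.8],[0,0,-1.0],[0,0,-1.2],[0,0,-1.2]],"rot":[[0,0,0],[0,0,0],[0,0,0],[0,0,0],[0,0,0],[0,0,0],[0,0,0]]}'
```

```text
clock: 3.4
position: [0.4611, 0.0144, 0.1836]
tool_rot: [-3.141, 0.0, 0.776]
force: [-0.0, -0.0, 0.2]
grip_width: 0.0
clock: 4.1
position: [0.4612, 0.0144, 0.1716]
tool_rot: [-3.141, 0.0, 0.776]
force: [-0.0, -0.8, -0.2]
grip_width: -0.0001
```

```bash
python3 -m crank '{"travel":[[0,0,-0.2],[0,0,-0.4],[0,0,-0.5],[0,0,-0.5]],"rot":[[0,0,0],[0,0,0],[0,0,0],[0,0,0]]}'
for i in 1 2 3; do :; done
python3 -m crank '{"travel":[[0,0,-0.1],[0,0,-0.1],[0,0,-0.1]],"rot":[[0,0,0],[0,0,0],[0,0,0]]}'
python3 -m crank '{"travel":[[0,0,-0.1],[0,0,-0.1],[0,0,-0.1]],"rot":[[0,0,0],[0,0,0],[0,0,0]]}'
```

```text
clock: 4.5
position: [0.4612, 0.0143, 0.1667]
tool_rot: [-3.141, 0.0, 0.776]
force: [-0.5, -0.1, -0.1]
grip_width: 0.0001
clock: 4.8
position: [0.4613, 0.0143, 0.1659]
tool_rot: [-3.142, 0.0, 0.776]
force: [-0.8, -0.1, -0.5]
grip_width: -0.0
clock: 5.1
position: [0.4613, 0.0144, 0.1649]
tool_rot: [-3.142, 0.0, 0.776]
force: [-0.1, -0.1, 0.1]
grip_width: 0.0001
```

```bash
python3 -m crank '{"travel":[[0,0,-0.1],[0,0,-0.1],[0,0,-0.1]],"rot":[[0,0,0],[0,0,0],[0,0,0]]}'
python3 -m crank '{"travel":[[0,0,-0.1],[0,0,-0.1],[0,0,-0.1]],"rot":[[0,0,0],[0,0,0],[0,0,0]]}'
python3 -m crank '{"travel":[[0,0,-0.1],[0,0,-0.1],[0,0,-0.1]],"rot":[[0,0,0],[0,0,0],[0,0,0]]}'
```

```text
clock: 5.4
position: [0.4613, 0.0144, 0.164]
tool_rot: [3.141, -0.0, 0.776]
force: [-1.7, -0.3, 6.5]
grip_width: -0.0002
clock: 5.7
position: [0.4613, 0.0144, 0.163]
tool_rot: [3.141, -0.0, 0.776]
force: [-2.5, 0.0, 6.7]
grip_width: -0.0
clock: 6.0
position: [0.4613, 0.0144, 0.162]
tool_rot: [3.141, -0.0, 0.776]
force: [-1.3, 1.1, 6.7]
grip_width: 0.0
```

Contact came at TCP z ≈ 0.1645 (expected 0.165), with about 6.5 N. The ten-degree point should be at z ≈ 0.1405. I'll go most of the way first and check with the cameras.

```bash
python3 -m crank '{"travel":[[0,0,-0.2],[0,0,-0.4],[0,0,-0.6],[0,0,-0.8],[0,0,-1.0],[0,0,-1.2],[0,0,-1.4],[0,0,-1.4]],"rot":[[0,0,0],[0,0,0],[0,0,0],[0,0,0],[0,0,0],[0,0,0],[0,0,0],[0,0,0]]}'
python3 -m crank '{"travel":[[0,0,-0.2],[0,0,-0.4],[0,0,-0.6],[0,0,-0.7],[0,0,-0.7]],"rot":[[0,0,0],[0,0,0],[0,0,0],[0,0,0],[0,0,0]]}'
python3 - <<'E'
from h import *
s=bot.observe();print(s['position'],s['force'])
for n in ("scene","wrist"):
    im=bot.grab_frame(n)
    if n=="scene": im=cv2.resize(im[110:230,180:350],None,fx=4.5,fy=4.5,interpolation=cv2.INTER_CUBIC)
    cv2.imwrite(f"pics/{n}2.png",im[:,:,::-1])
E
```

```text
clock: 6.8
position: [0.4615, 0.0143, 0.1481]
tool_rot: [3.141, -0.0, 0.776]
force: [-2.5, -0.5, 11.7]
grip_width: 0.0001
clock: 7.3
position: [0.4618, 0.014, 0.1413]
tool_rot: [3.14, -0.0, 0.775]
force: [0.1, -3.7, 13.4]
grip_width: -0.0
[0.46175456 0.01396671 0.14130231] [ 0.14885743 -3.67849735 13.4400642 ]
```

View pics/scene2.png

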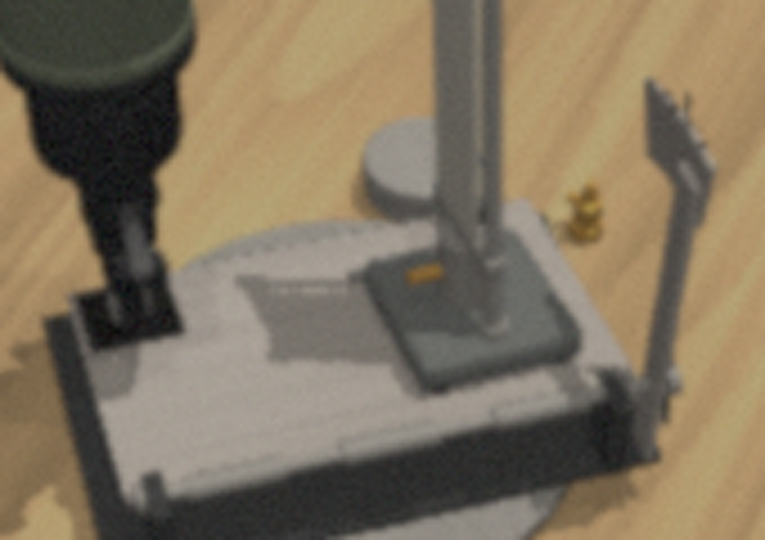

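View pics/wrist2.png

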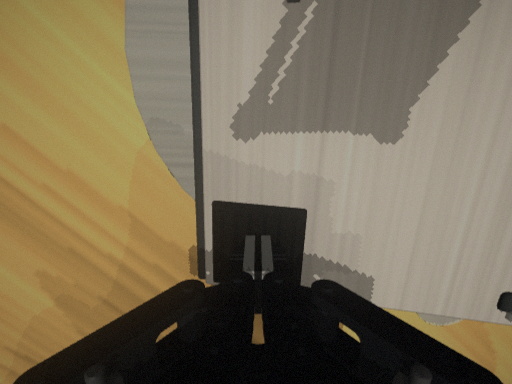

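```bash
python3 - <<'E'
from h import *
c=np.array([.461,.0145,.0]);px=np.array([1,1,0])/2**.5;py=np.array([-1,1,0])/2**.5
for L in (.25,.27):
  for a in (0,8,10,12):
    b=np.radians(a)
    print(L,a,proj("scene",c-.14*py+L*px+np.array([0,0,.085])+.172*(np.sin(b)*py+np.cos(b)*np.array([0,0,1]))).round(1))
E
python3 -m crank '{"travel":[[0,0,0],[0,0,0],[0,0,0],[0,0,0],[0,0,0],[0,0,0],[0,0,0],[0,0,0]],"rot":[[0,0,0],[0,0,0],[0,0,0],[0,0,0],[0,0,0],[0,0,0],[0,0,0],[0,0,0]]}'
python3 -m crank '{"travel":[[0,0,0],[0,0,0],[0,0,0],[0,0,0],[0,0,0],[0,0,0],[0,0,0],[0,0,0]],"rot":[[0,0,0],[0,0,0],[0,0,0],[0,0,0],[0,0,0],[0,0,0],[0,0,0],[0,0,0]]}'
python3 -m crank '{"travel":[[0,0,0],[0,0,0],[0,0,0],[0,0,0],[0,0,0],[0,0,0],[0,0,0],[0,0,0]],"rot":[[0,0,0],[0,0,0],[0,0,0],[0,0,0],[0,0,0],[0,0,0],[0,0,0],[0,0,0]]}'
```

```text
0.25 0 [336.6 135.8]
0.25 8 [331.5 128.9]
0.25 10 [330.3 127.5]
0.25 12 [329.  126.1]
0.27 0 [345.4 133.6]
0.27 8 [340.3 126.9]
0.27 10 [339.  125.4]
0.27 12 [337.7 124.1]
clock: 8.2
position: [0.4617, 0.014, 0.1414]
tool_rot: [3.14, -0.0, 0.775]
force: [-0.7, -4.3, 14.2]
grip_width: 0.0001
clock: 9.0
position: [0.4617, 0.0139, 0.1414]
tool_rot: [3.14, -0.0, 0.775]
force: [-1.5, -3.1, 13.8]
grip_width: -0.0005
clock: 9.8
position: [0.4617, 0.014, 0.1414]
tool_rot: [3.14, -0.0, 0.775]
force: [-1.4, -3.8, 14.3]
grip_width: -0.0002
```

The measured drop of about 23 mm gives roughly 9.5–10.3°. The pointer tip moved (-5.8, -9.1) px in the scene view, against (-6.3, -8.3) px predicted for 10°. I'll take one close look at the scale, which also adds to the hold.

```bash
python3 - <<'E'
from h import *
a=np.mean([bot.grab_frame("scene")[115:165,310:350].astype(float) for _ in range(6)],0).astype('uint8')
cv2.imwrite("pics/sec3.png",cv2.resize(a,None,fx=11,fy=11,interpolation=cv2.INTER_CUBIC)[:,:,::-1])
E
```

```text
(no output)
```

View pics/sec3.png

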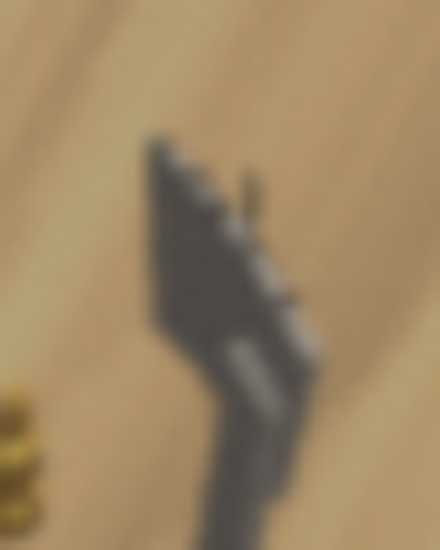

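The scale's five-degree lines show along the top edge at (160,145), (205,185), (245,215), (285,290) and (315,350), running from 20 down to 0. The pointer sticks up at (250,190), over the middle line, which is ten degrees. It has held for more than 2.5 s, so I'll ease up at about 20 mm/s.

```bash
python3 -m crank '{"travel":[[0,0,0.1],[0,0,0.3],[0,0,0.5],[0,0,0.7],[0,0,0.9],[0,0,1.1],[0,0,1.3],[0,0,1.5]],"rot":[[0,0,0],[0,0,0],[0,0,0],[0,0,0],[0,0,0],[0,0,0],[0,0,0],[0,0,0]]}'
python3 -m crank '{"travel":[[0,0,0.2],[0,0,0.4],[0,0,0.5],[0,0,0.6],[0,0,0.7],[0,0,0.8],[0,0,0.9],[0,0,1.0]],"rot":[[0,0,0],[0,0,0],[0,0,0],[0,0,0],[0,0,0],[0,0,0],[0,0,0],[0,0,0]]}'
python3 -m crank '{"travel":[[0,0,0.1],[0,0,0.2],[0,0,0.4],[0,0,0.6],[0,0,1.0],[0,0,2.0],[0,0,3.5],[0,0,5]],"rot":[[0,0,0],[0,0,0],[0,0,0],[0,0,0],[0,0,0],[0,0,0],[0,0,0],[0,0,0]]}'
python3 -m crank '{"travel":[[0,0,2],[0,0,4],[0,0,5],[0,0,5],[0,0,5],[0,0,5]],"rot":[[0,0,0],[0,0,0],[0,0,0],[0,0,0],[0,0,0],[0,0,0]]}'
python3 - <<'E'
from h import *
for n in ("scene","top"):
    im=bot.grab_frame(n)
    im=cv2.resize(im[60:260,150:370],None,fx=2.7,fy=2.7) if n=="scene" else cv2.resize(im[120:310,120:330],None,fx=2.7,fy=2.7)
    cv2.imwrite(f"pics/{n}4.png",im[:,:,::-1])
E
```

```text
clock: 10.9
position: [0.4613, 0.0144, 0.1562]
tool_rot: [3.141, -0.0, 0.776]
force: [-2.7, 0.5, 8.5]
grip_width: -0.0002
clock: 11.7
position: [0.4613, 0.0144, 0.1659]
tool_rot: [3.142, -0.0, 0.776]
force: [0.8, -1.1, 0.3]
grip_width: -0.0003
clock: 12.5
position: [0.4612, 0.0144, 0.217]
tool_rot: [-3.142, -0.0, 0.776]
force: [-0.2, -0.6, -0.8]
grip_width: 0.0001
clock: 13.1
position: [0.4609, 0.0143, 0.2651]
tool_rot: [-3.141, 0.001, 0.776]
force: [-0.1, -0.1, -0.4]
grip_width: -0.0004
```

View pics/scene4.png

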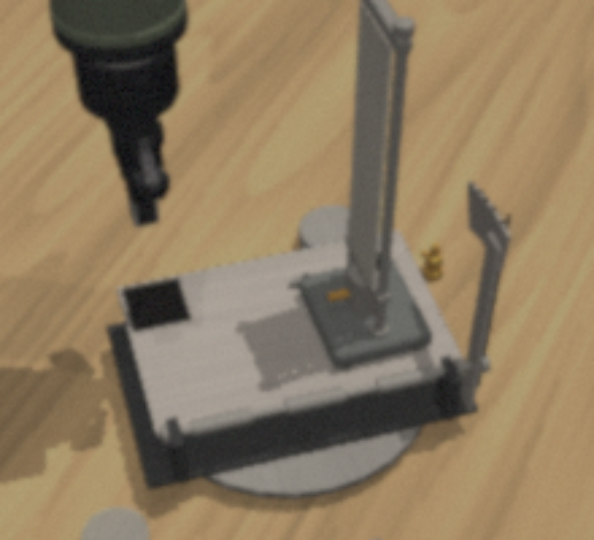

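View pics/top4.png

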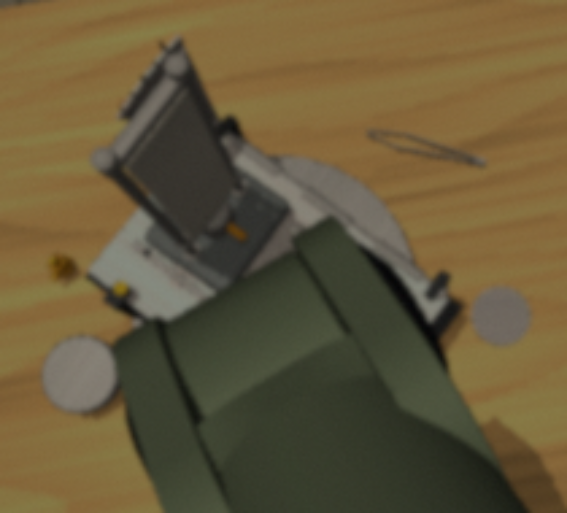

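The scene picture matches the one before the press: pointer at zero at (509,218), manometer upright at the same place and turntable unmoved. In the top view the manometer, tin, lens, valve and tweezers are where they were, and the gripper is clear at z = 0.265.

```bash
python3 - <<'E'
from workcell import bot
print(bot.job_done())
E
```

```text
the job is handed in; nothing more can be done
None
```

The press test went as planned, and I handed the job in at about 13 s of the 42 s allowed; no verdict is reported back.

- **Press:** with the shut fingertips I pressed the middle of the pad. Contact came at TCP z ≈ 0.1645 m, against 0.165 m expected. I lowered it about 23 mm, which works out at roughly 9.5–10.3°. The force was about 14 N, at the top of the expected 10–14 N.
- **Hold:** a close-up showed the pointer over the ten-degree line. I held it there for more than 2.5 s.
- **Return:** I eased the plate up at about 20 mm/s, so it could not snap back. The force was down to about zero as the plate reached rest, and I then lifted the hand 10 cm clear.

**Last checks:** the pictures showed the pointer at zero and the manometer upright in its place. The turntable and the small parts on the desk had not moved, and the residual force was under 1 N. In the last top view the arm hid the pad, so the final plate position there rests on the scene camera alone.

**Disagreements:** the networks gave a few wrong detections, such as the tweezers reported on the manometer in the top view. I left those out. Nothing else disagreed.

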